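Click the audio dial round to the green dot

TASK

Switch the audio controller on the desk to headphones: with a fingertip pressed lightly on the big knurled dial, turn it clockwise until it clicks in at the green dot, without running on to the red one, then take the finger away. Nothing is to be grasped or picked up, and the other things on the desk stay where they are.

Things in the scene. Friction and masses are not known exactly. Their poses are not given: they have to be found in the camera images.
- controller: audio controller fixed to the desk: silver box 150 x 150 mm, its flat top 34 mm above the desk, with one big dial in the middle and four coloured dots round it. Origin on the desk under its centre, z up, x towards the side with the dots. It may be turned up to 0.5 rad either way.
- green_dot (a point): centre of the green dot on the box's top, 35 mm above the desk. The dots are 11 mm wide, 64.5 mm from the dial's axis; clockwise seen from above: white, blue, green, red, lying 45 and 15 degrees left of and 15 and 45 degrees right of the box's x axis.
- dial_top (a point): centre of the dial's flat top, 54 mm above the desk; turns with it. Dark disc 100 mm wide, 16 mm high, upright axis, knurled rim, too wide to pinch. A white line on top, 25 to 48 mm from the centre, is the pointer.
- dial_pad (a point): the same point, for the press: the top is cushioned and sinks straight down by at most 4 mm, from about 3 N to its stop at about 11 N, and springs back. A fingertip pressed on the top some 35 mm from the centre with 6 to 10 N and moved round the axis takes the dial with it by friction.
- dial (a joint): turn of the dial, rad, growing clockwise seen from above. Sprung detents: 0 pointer at white, 0.524 blue, 1.047 green, 1.571 red. Let go, it is pulled into the nearest one, at most 0.05 short; humps of about 0.06 N m midway between. Stops at -0.1 and 1.67. It starts at white or blue or a little off.
- earbud_case: white earbud case, 47 x 60 x 24 mm; stands loose on the desk, a bystander; origin at the centre of its underside
- usb_stick: black USB stick, 18 x 58 x 8 mm; stands loose on the desk, a bystander; origin at the centre of its underside
- mug: green mug, 86 x 116 (with handle) x 94 mm; stands loose on the desk, a bystander; origin at the centre of its underside
- toy_car: white toy car, 34 x 77 x 28 mm; stands loose on the desk, a bystander; origin at the centre of its underside
- usb_hub: black USB hub, 34 x 92 x 14 mm; stands loose on the desk, a bystander; origin at the centre of its underside
- mouse: black computer mouse, 120 x 66 x 39 mm; stands loose on the desk, a bystander; origin at the centre of its underside

How it is judged:
On the way, in this order (a step that is already met when the one before it is completed fails the run):
1. a fingertip presses on the controller's dial (contact force between the fingers and controller above 1 N), for 0.1 s.
2. the dial has come to the green dot (value of joint dial between 0.947 and 1.147 rad), for 0.2 s.
At the end, for the whole second after the job is handed in: the dial rests in the green dot's detent (joint 1.047 within 0.10 rad), and every bystander is within 20 mm of where it started (all of step 2 and velocity of joint dial between -0.1 and 0.1 rad/s and distance of each of earbud_case, usb_stick, mug, toy_car, usb_hub, mouse from where it was at the start of the episode below 0.02 m); the robot touches nothing.
It fails at once if the dial ran over the hump towards the red dot (joint above 1.35) (value of joint dial above 1.35 rad).
It fails at once if the fingers pressed on the controller with more than 40 N (contact force between the fingers and controller above 40 N).
It fails at once if a bystander was moved or lifted by more than 20 mm (distance of any of earbud_case, usb_stick, mug, toy_car, usb_hub, mouse from where it was at the start of the episode above 0.02 m).
It also fails if it takes over 48 s, if anything falls off the work surface, if the arm or the gripper's body presses on something with over 40 N, if the wrist force passes 120 N, or if a joint passes its speed limit or range.

ROBOT

A 6-joint arm with a two-finger parallel gripper is mounted at the origin on a cart in front of the work surface, level with it; the furniture and walls round the work are solid. World frame = base frame: x ahead of the robot, y to its left, z up, the work surface at z = 0. Lengths are in m, angles in rad, forces in N, time in s.
With the tool pointing down it reaches from about 0.375 to 0.9 m from the base axis. Payload 3.1 kg.
Tool frame: the origin (TCP) lies midway between the tips of the shut fingers; the grasp point (between the pads) lies 19 mm behind it (arm.pinch_z is the distance from the TCP to the grasp point, in m); z points along the fingers, y is the line along which they close (so a half turn about z gives the same grasp; the last joint's range is limited). The gripper opens to 87 mm and grips with 3 to 60 N. Pads are 19 mm wide; open, the fingers measure 117 mm over their backs; the gripper's body (75 mm by 190 mm) begins 51 mm behind the grasp point.
Start: joints at [-1.468, 0.527, 1.433, -0, 1.181, -0.178], TCP at [0.173, -0.6, 0.223] pointing down, gripper open.
Joint ranges: [-3.08, 3.08], [-0.75, 2.2], [0.22, 2.44], [-1.43, 4.57], [0, 2.65], [-2.85, 2.85]. Speed limits (rad/s): [2.79, 2.79, 3.14, 3.14, 3.14, 3.14].

INTERFACE

Orientations are given as a unit quaternion [w, x, y, z].
In Python, from bench import arm gives the robot as it stands. The module is installed in compiled form; this text tells all that it offers.
- The arm moves only by the tool jog_arm, never from a script. Its argument "series" is a list of rows, each a list of 5 numbers: the shift along the tool's x, y, z normalised to -1 to 1, where 1 is 4 cm, then the turn about the tool's z normalised to -1 to 1, where 1 is 6 degrees, then the closure, from -1 (fully open) to 1 (shut). A call has 1 to 20 rows; each row shifts and turns the commanded pose from where the row before left it, along the tool's axes as they then stand; what a row does not reach is not made up. A row lasts 1/10 s, in which the tool goes at most 50 mm and 8.59 degrees, less where a joint would pass 70% of its speed; a pose out of reach is approached as far as the arm can. A call with a number of a shift or a turn outside -1 to 1 is refused whole. A call with a gripper value outside its range is refused whole. The fingers move at their own pace and stop on an object; "grip_force" is the grip in N (left out, the last holds). Time passes only in rows, so rows that do not move let the fingers close. It gives the time, the measured TCP pose, the force, the opening and the grip force at its end, in the units of the state.
- arm.get_state(): the state, without advancing time (a new reading comes with each control period).
- arm.grab_frame(name): name is "scene" or "top" or "wrist"; returns a dict with "frame" (480x640x3 uint8, blue, green, red), "fx", "fy", "cx", "cy" (pixels), "xyz" and "attitude" of the camera in the world. Camera axes: x right, y down, z forward; pixel columns grow to the right and rows downward; lengths in m; the calibration is good to about 2 mm. A picture is of the moment at which its call begins. There is no depth.
- arm.hand_in(): hands the job in; it is judged then, once.
The state is a dict: "clock": time; "joint_positions": joint angles; "joint_vel": joint speeds; "joint_efforts": joint torques, N m; "ee_pos": TCP position; "tool_rot": TCP orientation; "ft_force": force on the tool from outside, world axes, zero at the start; "moment": the same for the moment, N m; "opening": finger opening in m; "finger_force": force on a finger pad.
Only numpy, scipy, OpenCV 4.12 (cv2) and the standard library are available. Lean on these libraries where they do the work, as an engineer would, in place of code of your own. Each camera call takes 0.05 s, during which the arm holds its last target. There are 200 camera calls.

## Working session

There is one attempt and no reset: what is moved stays moved. The work goes in short steps, Python scripts to look and compute and a tool call to move; the robot and the scene stay as the last step left them, time stands still between calls to the robot, and variables do not carry over. Pictures are saved under pics/ and viewed, at most 10 in all, crops included, and the job is handed in when it is done.

Besides the shell and the picture viewer there is one more tool, called as name([rows], argument=value, ...), one row to a line, values as JSON. jog_arm: Moves the arm, as the interface text tells. Scaled input: -1 to 1 covers 4 cm each way for a shift and 6 degrees each way for a turn. Its arguments: {"type":"object","properties":{"series":{"type":"array","items":{"type":"array","items":{"type":"number","minimum":-1,"maximum":1}}},"grip_force":{"type":"number"}},"required":["series"]}

```bash
mkdir -p pics; cat > h.py <<'E'
import numpy as np, cv2
from bench import arm
from scipy.spatial.transform import Rotation as R
def grab(n,f=None):
    d=arm.grab_frame(n)
    if f: cv2.imwrite('pics/'+f,d['frame'])
    return d
def rot(q): return R.from_quat([q[1],q[2],q[3],q[0]]).as_matrix()
def cast(d,u,v,z):
    A=np.array(d['attitude'],float); M=A if A.shape==(3,3) else rot(A)
    r=M@np.array([(u-d['cx'])/d['fx'],(v-d['cy'])/d['fy'],1]); p=np.array(d['xyz'])
    return p+r*(z-p[2])/r[2]
E
python3 - <<'E'
from h import *
d=grab('top','top.png'); print({k:v for k,v in d.items() if k!='frame'}); 
import pickle; pickle.dump(d,open('top.pkl','wb'))
print(arm.get_state())
E
```

```text
{'fx': 467.2350341348997, 'fy': 467.2350341348997, 'cx': 321.486134905795, 'cy': 240.63460867921734, 'xyz': array([0.41705743, 0.03941253, 1.07813942]), 'attitude': array([ 0.04984883, -0.7003195 ,  0.71013399, -0.05270109])}
{'clock': 0.05, 'joint_positions': array([-1.46849382e+00,  5.28435042e-01,  1.43387487e+00, -2.22276432e-05,
        1.18140064e+00, -1.78523934e-01]), 'joint_vel': array([ 0.00070072, -0.00060332, -0.00175741, -0.00016165,  0.00076518,
        0.00096469]), 'joint_efforts': array([ 3.29175564e-04, -4.41368866e+01, -1.77341115e+01,  6.35934854e-02,
        5.34133601e-02, -4.11894075e-05]), 'ee_pos': array([ 0.17315177, -0.59978715,  0.22159948]), 'tool_rot': array([-1.05857019e-03,  9.90157103e-01,  1.39956388e-01,  3.00775900e-05]), 'ft_force': array([-0.11334456,  0.49552328, -0.22566761]), 'moment': array([-0.00942722, -0.04828043,  0.03999937]), 'finger_force': 0.0, 'opening': 0.08699695072389312}
```

View pics/top.png

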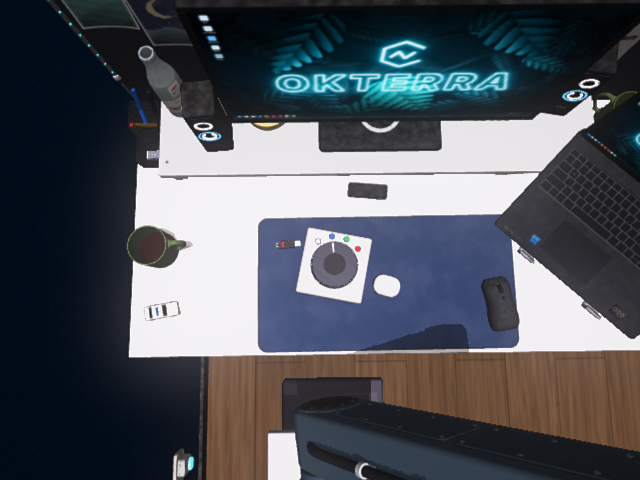

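The top view shows the controller box at about (334,266), with the dots white (318,241), blue (332,237), green (346,239) and red (358,249). The pointer is near (334,247), so it sits at blue. The earbud case is at (386,286) and the USB stick at (288,244).

```bash
python3 - <<'E'
from h import *
import pickle; d=pickle.load(open('top.pkl','rb')); f=d['frame']
c=f[220:310,270:410]; cv2.imwrite('pics/crop.png',cv2.resize(c,None,fx=5.5,fy=5.5,interpolation=cv2.INTER_CUBIC))
hsv=cv2.cvtColor(f,cv2.COLOR_BGR2HSV); reg=np.zeros(f.shape[:2],np.uint8); reg[228:256,310:368]=1
P={}
for n,lo,hi in [('blue',100,125),('green',45,90),('red',170,180),('red0',0,10)]:
    m=((hsv[...,0]>=lo)&(hsv[...,0]<=hi)&(hsv[...,1]>110)&(hsv[...,2]>80)&(reg>0)).astype(np.uint8)
    k,l,s,ce=cv2.connectedComponentsWithStats(m)
    for i in range(1,k):
        if s[i,4]>6: print(n,s[i,4],ce[i],cast(d,*ce[i],.035)[:2]); P[n]=cast(d,*ce[i],.035)[:2]
# dark dial
m=((f.max(2)<100)).astype(np.uint8); m[:232]=0;m[300:]=0;m[:,:305]=0;m[:,:]*=1;m[:,362:]=0
cs,_=cv2.findContours(m,cv2.RETR_EXTERNAL,cv2.CHAIN_APPROX_NONE)
b=max(cs,key=cv2.contourArea); print('dial',cv2.fitEllipse(b)); 
(u,v),ax,_=cv2.fitEllipse(b); o=cast(d,u,v,.05); print(o, 'scale',np.mean(ax)*(1.078-.05)/d['fx'])
for n,p in P.items():
    q=p-o[:2]; print(n,np.linalg.norm(q),np.degrees(np.arctan2(q[1],q[0])))
E
```

```text
blue 16 [331.5 236. ] [0.57978791 0.01133387]
green 16 [346.  238.5] [ 0.57362749 -0.02131073]
red0 14 [357.5        248.28571429] [ 0.55099643 -0.04672034]
dial ((334.1089782714844, 263.5003356933594), (20.716543197631836, 20.91926383972168), 93.22779846191406)
[0.51591516 0.00703582 0.05      ] scale 0.045803082503913614
blue 0.06401719933822218 3.8496696970865245
green 0.06429805747311657 -26.15888109252917
red0 0.06419050314187025 -56.87152911826137
```

View pics/crop.png

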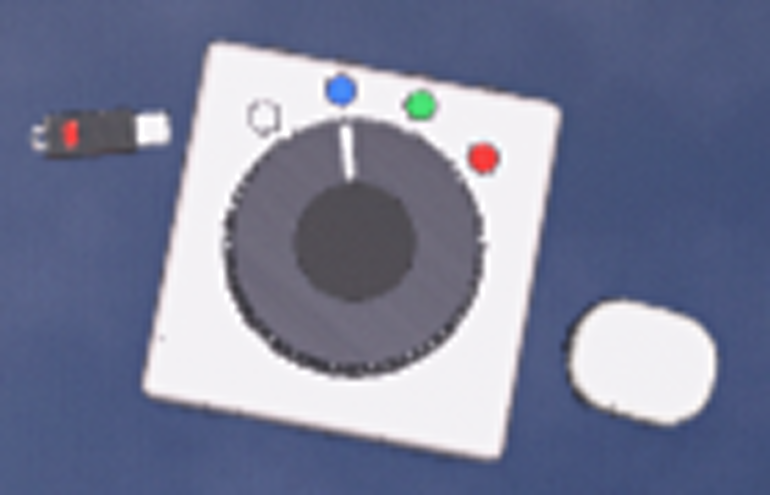

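jog_arm([
  [0.3,-0.31,0,0,1],
  [0.6,-0.635,0,0,1],
  [0.6,-0.635,0,0,1],
  [0.6,-0.635,0,0,1],
  [0.6,-0.635,0,0,1],
  [0.6,-0.635,0,0,1],
  [0.6,-0.635,0,0,1],
  [0.6,-0.635,0,0,1],
  [0.6,-0.635,0,0,1],
  [0.6,-0.635,0,0,1],
  [0.6,-0.635,0,0,1],
  [0.6,-0.635,0,0,1],
  [0.6,-0.635,0,0,1],
  [0.6,-0.635,0,0,1],
  [0.6,-0.635,0,0,1],
  [0.6,-0.635,0,0,1],
  [0.6,-0.635,0,0,1],
  [0.6,-0.635,0,0,1],
  [0.6,-0.635,0,0,1],
  [0.47,-0.48,0,0,1],
])

```text
clock: 2.05
ee_pos: [0.4826, -0.0006, 0.2222]
tool_rot: [-0.0, 0.99, 0.141, -0.0]
ft_force: [0.1, 1.1, 0.4]
opening: 0.0003
finger_force: 0.0
```

jog_arm([
  [0,0,0.5,0,1],
  [0,0,0.8,0,1],
  [0,0,0.8,0,1],
  [0,0,0.5,0,1],
  [0,0,0,0,1],
  [0,0,0,0,1],
])

```text
clock: 2.65
ee_pos: [0.4823, -0.0025, 0.1184]
tool_rot: [-0.0, 0.99, 0.14, -0.0]
ft_force: [0.1, 0.4, 0.6]
opening: 0.0005
finger_force: 0.0
```

```bash
python3 - <<'E'
from h import *
d=grab('wrist','w1.png'); print(d['xyz'],d['attitude'])
s=arm.get_state(); print(s['ee_pos'],s['tool_rot'],s['ft_force'],s['opening'],s['joint_positions'],s['clock'])
E
```

```text
[0.5445136  0.01520734 0.27996012] [ 0.09759249  0.79346776 -0.59618838 -0.07378372]
[ 0.482985   -0.00272029  0.11911554] [1.71030911e-04 9.90164915e-01 1.39904235e-01 4.65059130e-04] [-1.06538692 -0.10625747  0.72428594] 0.0003272562599722725 [-2.37538409e-01  5.06361951e-01  1.88229537e+00  3.69833533e-05
  7.51944627e-01  1.05250149e+00] 2.7
```

View pics/w1.png

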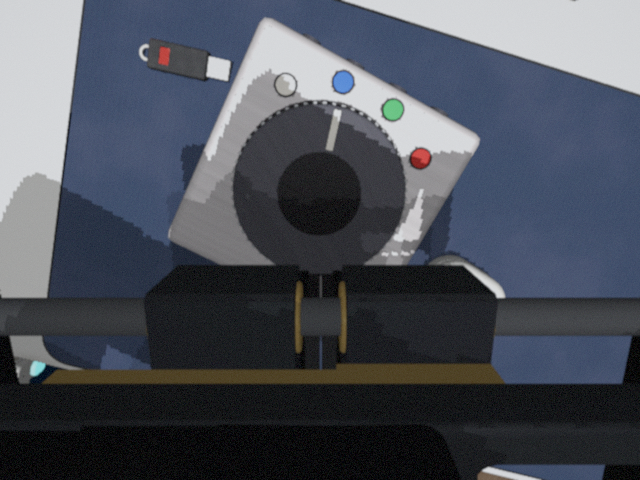

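The wrist view shows the dial centre at (319,193), the pointer from (330,150) to (337,112), and the dots blue (343,82), green (392,110) and red (420,158). The pointer lies near blue.

```bash
cat >> h.py <<'E'
def meas(d):
    f=d['frame'].astype(int); hsv=cv2.cvtColor(d['frame'],cv2.COLOR_BGR2HSV)
    A={}
    for n,lo,hi in [('blue',100,115),('green',50,85),('red',170,190)]:
        H=hsv[...,0].astype(int); H=np.where(H<10,H+180,H) if n=='red' else H
        m=((H>=lo)&(H<=hi)&(hsv[...,1]>130)&(hsv[...,2]>110)).astype(np.uint8); m[260:]=0; m[:,:250]=0
        k,l,s,ce=cv2.connectedComponentsWithStats(m)
        if k<2: continue
        i=1+np.argmax(s[1:,4]); A[n]=cast(d,*ce[i],.035)[:2]
    # dial axis from green/blue/red dots on a 64.5 mm circle, seeded by the top view
    from scipy.optimize import least_squares
    pts=np.array(list(A.values())); o=least_squares(lambda c:np.linalg.norm(pts-c,axis=1)-.0645,[.516,.007]).x
    ang={n:np.degrees(np.arctan2(*(p-o)[::-1])) for n,p in A.items()}
    # pointer: bright pixels on dial top within 27..46 mm of axis
    v,u=np.mgrid[0:265,0:640]; P=cast_all(d,u,v,.054)-o
    r=np.hypot(P[...,0],P[...,1]); th=np.degrees(np.arctan2(P[...,1],P[...,0]))
    m=(r>.028)&(r<.045)&(f[:265].min(2)>100)&(np.abs(th+20)<70)
    print('axis',o,ang,'pointer',np.median(th[m]),th[m].std(),m.sum())
    xa=np.mean([ang[n]+k for n,k in [('blue',-15),('green',15),('red',45)] if n in ang])
    print('joint',np.radians(xa+45-np.median(th[m])))
def cast_all(d,u,v,z):
    M=rot(d['attitude']); r=np.stack([(u-d['cx'])/d['fx'],(v-d['cy'])/d['fy'],np.ones(u.shape)],-1)@M.T
    p=np.array(d['xyz']); return (p+r*((z-p[2])/r[...,2])[...,None])[...,:2]
E
python3 - <<'E'
from h import *
meas(grab('wrist'))
E
```

```text
axis [0.51435654 0.00752109] {'blue': np.float64(3.9069963068464486), 'red': np.float64(-55.915384078696995)} pointer 1.1673457190762775 10.938619138099316 461
joint 0.5729647222532811
```

jog_arm([
  [0,0,0.4,0,1],
  [0,0,0.5,0,1],
  [0,0,0.4,0,1],
  [0,0,0.15,0,1],
  [0,0,0,0,1],
  [0,0,0,0,1],
  [0,0,0,0,1],
])

```text
clock: 3.45
ee_pos: [0.4832, -0.0027, 0.0615]
tool_rot: [0.0, 0.99, 0.14, 0.001]
ft_force: [0.7, 0.1, -0.4]
opening: 0.0002
finger_force: 0.0
```

jog_arm([
  [0,0,0.05,0,1],
  [0,0,0.05,0,1],
  [0,0,0,0,1],
  [0,0,0,0,1],
  [0,0,0,0,1],
])

```text
clock: 3.95
ee_pos: [0.4824, -0.0026, 0.0565]
tool_rot: [-0.0, 0.99, 0.14, -0.0]
ft_force: [0.3, -0.3, 1.5]
opening: 0.0008
finger_force: 0.0
```

jog_arm([
  [0,0,0.05,0,1],
  [0,0,0,0,1],
  [0,0,0,0,1],
  [0,0,0,0,1],
])

```text
clock: 4.35
ee_pos: [0.4823, -0.0026, 0.0545]
tool_rot: [-0.0, 0.99, 0.14, -0.0]
ft_force: [-0.3, 0.6, -0.0]
opening: 0.0005
finger_force: 0.0
```

jog_arm([
  [0,0,0.04,0,1],
  [0,0,0.02,0,1],
  [0,0,0,0,1],
  [0,0,0,0,1],
  [0,0,0,0,1],
])

```text
clock: 4.85
ee_pos: [0.4823, -0.0026, 0.0525]
tool_rot: [0.0, 0.99, 0.14, -0.0]
ft_force: [-1.6, -0.5, 5.2]
opening: 0.0007
finger_force: 3.0
```

```bash
python3 - <<'E'
from h import *
meas(grab('wrist'))
s=arm.get_state(); print(s['ee_pos'],s['ft_force'])
E
```

```text
axis [0.5123541 0.0083508] {'blue': np.float64(3.05107237278666), 'green': np.float64(-23.907961543876848), 'red': np.float64(-55.090512492120105)} pointer -6.730068014084714 14.035425526775855 1807
joint 0.7228153244729864
[ 0.48230276 -0.00262439  0.05256375] [-0.71823406  0.35782327  5.76284022]
```

jog_arm([
  [0,0,0.04,0,1],
  [0,0,0,0,1],
  [0,0,0,0,1],
  [0,0,0,0,1],
])

```text
clock: 5.3
ee_pos: [0.4823, -0.0026, 0.0512]
tool_rot: [0.0, 0.99, 0.14, 0.0]
ft_force: [-2.0, -0.3, 8.1]
opening: 0.0003
finger_force: 4.2
```

jog_arm([
  [0.0005,-0.03,0,0.333,1],
  [0.0005,-0.03,0,0.333,1],
  [0.0005,-0.03,0,0.333,1],
  [0.0005,-0.03,0,0.333,1],
  [0.0005,-0.03,0,0.333,1],
  [0.0005,-0.03,0,0.333,1],
  [0,0,0,0,1],
  [0,0,0,0,1],
])

```text
clock: 6.1
ee_pos: [0.4808, 0.0043, 0.0512]
tool_rot: [0.0, 0.999, 0.036, -0.0]
ft_force: [-2.1, -1.2, 8.1]
opening: 0.0007
finger_force: 4.2
```

```bash
python3 - <<'E'
from h import *
d=grab('wrist'); cv2.imwrite('pics/w2.png',d['frame'][:300])
meas(d)
s=arm.get_state(); print(s['ee_pos'],s['ft_force'],s['moment'])
E
```

```text
axis [0.51479967 0.00755768] {'blue': np.float64(3.810447899093356), 'green': np.float64(-21.3824096214381), 'red': np.float64(-56.50461441649556)} pointer -10.630819502881522 20.001785049156442 3876
joint 0.8017803029647632
[0.48086106 0.0043131  0.0512064 ] [-1.78138747 -1.604949    8.17729135] [-0.20181724  0.40022357 -0.02191051]
```

View pics/w2.png

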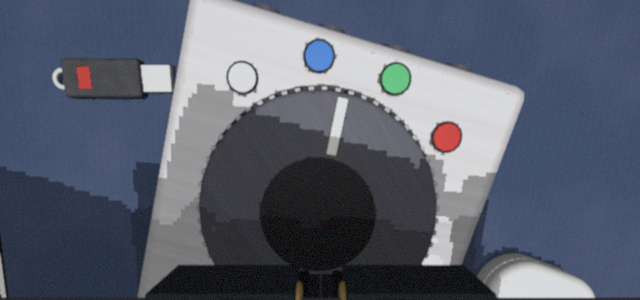

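The wrist view shows the pointer from (332,154) to (342,98), with blue at (319,56) and green at (396,78). The dial is following the finger and is now roughly midway between them, so I continue the arc.

jog_arm([
  [0.0005,-0.03,0,0.333,1],
  [0.0005,-0.03,0,0.333,1],
  [0.0005,-0.03,0,0.333,1],
  [0.0005,-0.03,0,0.333,1],
  [0.0005,-0.03,0,0.333,1],
  [0.0005,-0.03,0,0.333,1],
  [0,0,0,0,1],
  [0,0,0,0,1],
])

```text
clock: 6.95
ee_pos: [0.4809, 0.0121, 0.0512]
tool_rot: [-0.0, 0.998, -0.069, -0.0]
ft_force: [-2.0, 1.9, 8.6]
opening: 0.0008
finger_force: 4.3
```

```bash
sed -i "s/f\[:265\].min(2)>100/f[:265].min(2)>140/" h.py; python3 - <<'E'
from h import *
d=grab('wrist'); cv2.imwrite('pics/w3.png',d['frame'][:300])
meas(d)
s=arm.get_state(); print(s['ee_pos'],s['ft_force'],s['moment'])
E
```

```text
axis [0.51433097 0.00764177] {'blue': np.float64(3.676615835669409), 'red': np.float64(-56.217184827116206)} pointer -20.876075619526635 1.8766830286607092 488
joint 0.9530508457666609
[0.48092929 0.01206954 0.0511736 ] [-2.07408531  1.21767298  8.4783287 ] [ 0.25036863  0.27152715 -0.02771914]
```

View pics/w3.png

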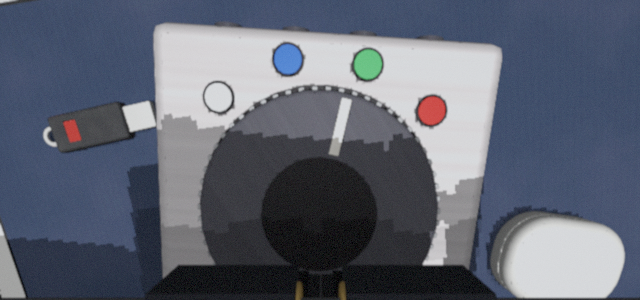

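The pointer, from (335,153) to (346,100), is now about 5° short of green at (368,65). I make the small remaining turn, wait, and check before lifting.

jog_arm([
  [0.0005,-0.03,0,0.333,1],
  [0.0005,-0.03,0,0.333,1],
  [0,-0.015,0,0.167,1],
  [0,0,0,0,1],
  [0,0,0,0,1],
  [0,0,0,0,1],
])

```text
clock: 7.6
ee_pos: [0.4814, 0.0149, 0.0512]
tool_rot: [-0.0, 0.994, -0.112, -0.0]
ft_force: [-2.1, 0.6, 8.7]
opening: 0.0007
finger_force: 4.3
```

```bash
python3 - <<'E'
from h import *
meas(grab('wrist'))
E
```

```text
axis [0.51429263 0.00760347] {'blue': np.float64(3.718594478673918), 'red': np.float64(-56.15740376840401)} pointer -25.35769751109288 1.8657007784997794 487
joint 1.0321579245243502
```

Joint is about 1.03, so I lift straight up.

jog_arm([
  [0,0,-0.05,0,1],
  [0,0,-0.1,0,1],
  [0,0,-0.3,0,1],
  [0,0,-0.6,0,1],
  [0,0,-0.6,0,1],
  [0,0,0,0,1],
  [0,0,0,0,1],
  [0,0,0,0,1],
])

```text
clock: 8.45
ee_pos: [0.4813, 0.0147, 0.1161]
tool_rot: [-0.0, 0.994, -0.112, -0.001]
ft_force: [-0.4, 0.2, -0.6]
opening: 0.0007
finger_force: 0.0
```

```bash
python3 - <<'E'
from h import *
d=grab('wrist'); cv2.imwrite('pics/w4.png',d['frame'][:300])
meas(d)
s=arm.get_state(); print(s['ee_pos'],s['ft_force'])
E
```

```text
axis [0.51436847 0.00766555] {'blue': np.float64(3.6793261414253196), 'red': np.float64(-56.205562492439036)} pointer -25.838018612757804 1.7979006990394446 235
joint 1.0397781641778385
[0.48120111 0.01476377 0.11581408] [-0.10811907 -0.94896145  0.74636199]
```

View pics/w4.png

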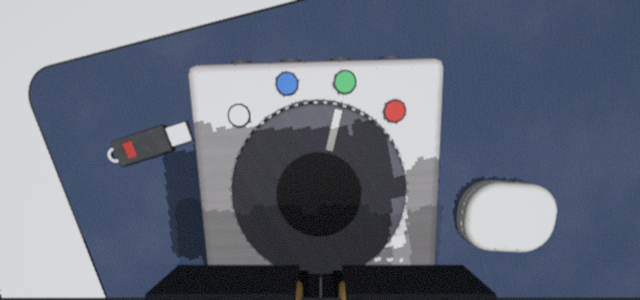

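The pointer, from (330,150) to (337,111), aims at the green dot (345,82). The finger is clear of the dial and the bystanders in view have not moved, so I hand in.

```bash
python3 -c "
from bench import arm
print(arm.hand_in())"
```

```text
the job is handed in; nothing more can be done
None
```

The dial is at the green dot's detent (measured about 1.04 rad against 1.047), the finger is lifted clear, and the job is handed in; the hand-in call returned no verdict.

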